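Count to the third gap and push the polish tin home

ROBOT

A 6-joint arm with a two-finger parallel gripper is mounted at the origin on a cart in front of the work surface, level with it; the furniture and walls round the work are solid. World frame = base frame: x ahead of the robot, y to its left, z up, the work surface at z = 0. Lengths are in m, angles in rad, forces in N, time in s.
With the tool pointing down it reaches from about 0.4 to 0.925 m from the base axis. Payload 12.5 kg.
Tool frame: the origin (TCP) lies at the very end of the fingers, on their centre line; the grasp point (between the pads) lies 19 mm behind it; z points along the fingers, y is the line along which they close (so a half turn about z gives the same grasp; the last joint's range is limited). The gripper opens to 95 mm and grips with 3 to 60 N. Pads are 20 mm wide; open, the fingers measure 119 mm over their backs; the gripper's body (75 mm by 180 mm) begins 59 mm behind the grasp point.
Start: joints at [-1.455, 0.491, 1.559, -0, 1.092, -0.106], TCP at [0.138, -0.61, 0.215] pointing down, gripper open.
Joint ranges: [-3.1, 3.1], [-0.84, 2.19], [0.05, 2.79], [-1.13, 4.28], [0.06, 2.93], [-2.69, 2.69]. Speed limits (rad/s): [2.22, 2.22, 2.79, 3.14, 3.14, 3.14].

INTERFACE

Orientations are given as a rotation vector (axis times angle).
In Python, from plant import arm gives the robot as it stands.
- The arm moves only by the tool carry_out, never from a script. Its argument "motion" is a list of rows, each a list of 7 numbers: the shift along the tool's x, y, z scaled (see below), then the turn, a rotation vector about the tool's x, y, z scaled (see below), then the opening, from 0 (shut) to 1 (fully open). In form: [[dx, dy, dz, ax, ay, az, fingers], ...]. A call has 1 to 8 rows; each row is the pose to reach, as a shift and turn from the pose commanded when the call began, along the tool's axes at that moment, turning the shorter way round; what a row does not reach only later rows make up. The controller multiplies each number of a shift by 0.3 m and each number of a turn by 180 degrees. A row lasts 1/10 s, in which the tool goes at most 50 mm and 8.59 degrees, less where a joint would pass 70% of its speed; a pose out of reach is approached as far as the arm can. A call with a number of a shift or a turn outside -1 to 1 is refused whole. A call with a gripper value outside its range is refused whole. The fingers move at their own pace and stop on an object; the grip force is fixed at half the most. Time passes only in rows, so rows that repeat a pose let the fingers close. It gives the time, the measured TCP pose, the force, the opening and the grip force at its end, in the units of the state.
- arm.state(): the state, without advancing time (a new reading comes with each control period).
- arm.snapshot(name): name is "scene" or "top"; returns a dict with "img" (400x640x3 uint8, blue, green, red), "K" (3x3 intrinsics, pixels), "position" and "attitude" of the camera in the world. Camera axes: x right, y down, z forward; pixel columns grow to the right and rows downward; lengths in m; the calibration is good to about 2 mm. A picture is of the moment at which its call begins. There is no depth.
- arm.hand_in(): hands the job in; it is judged then, once.
Trained networks look in the newest picture that a camera, given by its name, has taken for a name from the list of things; names that differ only in an ending like _2 or _b are one class to them, and where a whole thing is asked for, a point or a joint stands for the part that bears it (a point fixed in the world has none). Each returns a list of dicts, best first, with "p" (0 to 1); they miss things now and then, are a little off and sometimes report something else, mostly with a low value. They report only what shows in the picture. A call takes as long as a camera call. They do not tell look-alikes from the thing itself.
- arm.find_in(thing, camera): "centre" ([x, y, z] in m, in the coordinates of the camera as it stood for that picture, good to about 4 mm: the middle of the surface that is visible of it).
- arm.cut_out(thing, camera): "region" (400x640 bool, what is visible of it).
- arm.place_of(thing, camera): "centre" ([x, y, z] in m, in the coordinates of the camera as it stood for that picture, good to about 4 mm: a listed point, or the origin of a listed thing).
The state is a dict: "clock": time; "joints": joint angles; "qvel": joint speeds; "effort": joint torques, N m; "position": TCP position; "eef_rot": TCP orientation; "contact_force": force on the tool from outside, world axes, zero at the start; "ft_torque": the same for the moment, N m; "finger_gap": finger opening in m; "gripper_force": force on a finger pad.
Only numpy, scipy, OpenCV 4.12 (cv2) and the standard library are available. Lean on these libraries where they do the work, as an engineer would, in place of code of your own. Each camera call takes 0.05 s, during which the arm holds its last target. There are 200 camera calls.

TASK

The polish tin's place is the third gap of the divider rack, counted from the end of the rail with the red cap. Count along the rail with a fingertip from the red end, touching the rail behind the first, the second and the third gap in turn and nothing of the rail beyond the third; then push the tin over the worktop with the fingertips into that third gap until it is fully home against the back wall, and leave it there. Do not pick up or tip the tin at any time, and leave the tape, the spool, the cork and the sanding block where they are.

Things in the scene. Friction and masses are not known exactly. Their poses are not given: they have to be found in the camera images.
- rack: Fixed wooden divider rack, 475 mm long (y) x 66 mm (x), no floor: the worktop runs on into its six gaps. Origin: mid-length, worktop height. x points into the gaps, away from the robot (turned up to 7 deg); y to the robot's left; z up. Seven dividers 5 mm thick, 30 mm high, every 71 mm from y = -213 to 213; gaps 66 mm clear. Rounded divider noses at x = -30 mm, face of back wall at x = +30 mm.
- pad1: Aluminium length of the rail on the rack's back wall, behind gap 1 counted from the robot's left: flat bar 60 mm long (rack y), 16 mm wide, 8 mm high, rigid, fixed, an 11 mm notch before the next; all six tops level, 44 mm above the worktop. Origin: centre of its underside, at rack x = 34, y = 177.5 (also its gap's centre line), z = 36 mm.
- pad2: Aluminium length of the rail on the rack's back wall, behind gap 2 counted from the robot's left: flat bar 60 mm long (rack y), 16 mm wide, 8 mm high, rigid, fixed, an 11 mm notch before the next; all six tops level, 44 mm above the worktop. Origin: centre of its underside, at rack x = 34, y = 106.5 (also its gap's centre line), z = 36 mm.
- pad3: Aluminium length of the rail on the rack's back wall, behind gap 3 counted from the robot's left: flat bar 60 mm long (rack y), 16 mm wide, 8 mm high, rigid, fixed, an 11 mm notch before the next; all six tops level, 44 mm above the worktop. Origin: centre of its underside, at rack x = 34, y = 35.5 (also its gap's centre line), z = 36 mm.
- pad4: Aluminium length of the rail on the rack's back wall, behind gap 4 counted from the robot's left: flat bar 60 mm long (rack y), 16 mm wide, 8 mm high, rigid, fixed, an 11 mm notch before the next; all six tops level, 44 mm above the worktop. Origin: centre of its underside, at rack x = 34, y = -35.5 (also its gap's centre line), z = 36 mm.
- pad5: Aluminium length of the rail on the rack's back wall, behind gap 5 counted from the robot's left: flat bar 60 mm long (rack y), 16 mm wide, 8 mm high, rigid, fixed, an 11 mm notch before the next; all six tops level, 44 mm above the worktop. Origin: centre of its underside, at rack x = 34, y = -106.5 (also its gap's centre line), z = 36 mm.
- pad6: Aluminium length of the rail on the rack's back wall, behind gap 6 counted from the robot's left: flat bar 60 mm long (rack y), 16 mm wide, 8 mm high, rigid, fixed, an 11 mm notch before the next; all six tops level, 44 mm above the worktop. Origin: centre of its underside, at rack x = 34, y = -177.5 (also its gap's centre line), z = 36 mm.
- red_cap: Red domed cap, 20 mm wide, 18 mm high (top 62 mm above the worktop), fixed on the end post at one end of the rail; marks the end from which the gaps are counted. Left or right end varies. Origin: centre of its underside.
- grey_cap: Same cap in grey at the other end of the rail. Origin: centre of its underside.
- tin: Round flat closed polish tin with dark green lid and gold rim, 61 mm diameter, 23 mm high, 60 to 130 g, lying flat on the worktop, lid up, loose, in front of the rack. Origin: centre of its underside. Fully home, its rim touches the back wall and its centre lies at rack x = 0; it then sticks out about 1 mm past the divider noses.
- black_tape: Bystander: roll of black insulating tape, 52 mm diameter, 18 mm high, loose in the leftmost gap. Origin: centre of its underside.
- spool: Bystander: solder spool, 56 mm diameter, 30 mm high, loose in the rightmost gap. Origin: centre of its underside.
- cork: Bystander: cork stopper, 33 mm diameter, 26 mm high, standing on the worktop to the left of the work. Origin: centre of its underside.
- block: Bystander: cork sanding block, 46 x 86 x 27 mm, on the worktop to the right of the work. Origin: centre of its underside.
There are look-alikes about, which are no part of the job. Leave any blue or pink look-alike of the tin alone.

How it is judged:
On the way, in this order (a step that is already met when the one before it is completed fails the run):
1. a finger touches the rail behind the first gap from the red end (((y of red_cap in the frame of rack above 0.1 m and contact force between the fingers and pad1 above 0.3 N) or (y of red_cap in the frame of rack below -0.1 m and contact force between the fingers and pad6 above 0.3 N))), for 0.1 s.
2. a finger touches the rail behind the second gap from the red end (((y of red_cap in the frame of rack above 0.1 m and contact force between the fingers and pad2 above 0.3 N) or (y of red_cap in the frame of rack below -0.1 m and contact force between the fingers and pad5 above 0.3 N))), for 0.1 s.
3. a finger touches the rail behind the third gap from the red end (((y of red_cap in the frame of rack above 0.1 m and contact force between the fingers and pad3 above 0.3 N) or (y of red_cap in the frame of rack below -0.1 m and contact force between the fingers and pad4 above 0.3 N))), for 0.1 s.
4. the tin stands fully home in the third gap from the red end (((y of red_cap in the frame of rack above 0.1 m and y of tin in the frame of rack between 0.0275 and 0.0435 m) or (y of red_cap in the frame of rack below -0.1 m and y of tin in the frame of rack between -0.0435 and -0.0275 m)) and x of tin in the frame of rack between -0.006 and 0.006 m and height (world z) of tin below 0.004 m and angle between tin's own z axis and vertical below 0.1 rad), for 0.2 s.
At the end, for the whole second after the job is handed in: The tin lies flat and at rest in the third gap from the red cap, its centre within 8 mm of the gap's centre line and within 6 mm of rack x = 0 (rim against the back wall) (all of step 4 and linear speed of tin below 0.01 m/s); the robot touches nothing.
It fails at once if a finger touches the rail beyond the third gap ((y of red_cap in the frame of rack above 0.1 m and contact force between the fingers and pad4 above 1 N) or (y of red_cap in the frame of rack above 0.1 m and contact force between the fingers and pad5 above 1 N) or (y of red_cap in the frame of rack above 0.1 m and contact force between the fingers and pad6 above 1 N) or (y of red_cap in the frame of rack below -0.1 m and contact force between the fingers and pad1 above 1 N) or (y of red_cap in the frame of rack below -0.1 m and contact force between the fingers and pad2 above 1 N) or (y of red_cap in the frame of rack below -0.1 m and contact force between the fingers and pad3 above 1 N)).
It fails at once if the tin is lifted more than 12 mm or tipped more than 0.35 rad (height (world z) of tin above 0.012 m or angle between tin's own z axis and vertical above 0.35 rad).
It fails at once if the tape, the spool, the cork or the sanding block is moved by more than 12 mm (distance of any of black_tape, spool, cork, block from where it was at the start of the episode above 0.012 m).
It also fails if it takes over 72 s, if anything falls off the work surface, if the arm or the gripper's body presses on something with over 40 N, if the wrist force passes 120 N, or if a joint passes its speed limit or range.

## Working session

There is one attempt and no reset: what is moved stays moved. The work goes in short steps, Python scripts to look and compute and a tool call to move; the robot and the scene stay as the last step left them, time stands still between calls to the robot, and variables do not carry over. Pictures are saved under pics/ and viewed, at most 10 in all, crops included, and the job is handed in when it is done.

Besides the shell and the picture viewer there is one more tool, called as a command line: name --pt "numbers of a row" for each row, then --argument value for the rest. carry_out: Moves the arm, as the interface text tells. Shifts and turns lie within -1 to 1; 1 stands for 0.3 m of shift or 180 degrees of turn. Its arguments: {"type":"object","properties":{"motion":{"type":"array","items":{"type":"array","items":{"type":"number","minimum":-1,"maximum":1}}}},"required":["motion"]}

```bash
mkdir -p pics
cat > h.py <<'E'
import numpy as np, cv2
from scipy.spatial.transform import Rotation as R
from plant import arm
def rot(a):
    a=np.array(a,float)
    if a.shape==(3,3): return a
    return (R.from_rotvec(a) if a.size==3 else R.from_quat(a)).as_matrix()
def world(s,p): return rot(s["attitude"])@np.array(p)+np.array(s["position"])
def ray(s,uv,z):
    d=rot(s["attitude"])@np.linalg.inv(s["K"])@np.array([uv[0],uv[1],1.]); o=np.array(s["position"])
    return o+d*(z-o[2])/d[2]
E
python3 - <<'E'
from h import *
for c in("top","scene"):
    s=arm.snapshot(c); cv2.imwrite(f"pics/{c}0.png",s["img"]); print(c,s["position"],s["attitude"])
    for t in["rack","red_cap","grey_cap","tin","black_tape","spool","cork","block","pad1","pad3","pad4","pad6"]:
        print(t,[(round(d["p"],2),world(s,d["centre"]).round(3).tolist()) for d in arm.place_of(t,c)[:3]])
print(arm.state())
E
```

```text
top [ 0.43179482 -0.01904831  1.09830369] [-2.15974616  2.15838521 -0.06941653]
rack [(0.84, [0.593, 0.027, 0.0]), (0.31, [0.583, 0.2, -0.001])]
red_cap []
grey_cap [(0.44, [0.631, -0.197, 0.044]), (0.35, [0.439, 0.278, -0.004])]
tin [(0.97, [0.489, -0.188, -0.004]), (0.82, [0.393, -0.144, -0.001]), (0.69, [0.373, -0.007, 0.001])]
black_tape [(0.69, [0.581, 0.201, -0.002])]
spool [(0.57, [0.594, -0.148, 0.002])]
cork [(0.65, [0.44, 0.282, -0.007]), (0.54, [0.484, -0.043, -0.002])]
block [(0.68, [0.438, -0.291, 0.0]), (0.32, [0.622, 0.207, 0.035])]
pad1 [(0.78, [0.625, 0.064, 0.036]), (0.75, [0.624, 0.209, 0.038]), (0.72, [0.625, 0.14, 0.03])]
pad3 [(0.78, [0.625, 0.064, 0.036]), (0.75, [0.624, 0.209, 0.038]), (0.72, [0.625, 0.14, 0.03])]
pad4 [(0.78, [0.625, 0.064, 0.036]), (0.75, [0.624, 0.209, 0.038]), (0.72, [0.625, 0.14, 0.03])]
pad6 [(0.78, [0.625, 0.064, 0.036]), (0.75, [0.624, 0.209, 0.038]), (0.72, [0.625, 0.14, 0.03])]
scene [-0.09199051  0.55601549  0.67922819] [-1.08919889  2.28505755 -1.15252398]
rack [(0.97, [0.594, 0.032, 0.004])]
red_cap [(0.43, [0.624, 0.257, 0.05])]

[... 716 characters left out ...]
-0.077, 0.035])]
{'clock': 1.3, 'joints': array([-1.45456630e+00,  4.90902441e-01,  1.55890631e+00,  1.28166636e-05,
        1.09171588e+00, -1.05617659e-01]), 'qvel': array([ 0.00231409,  0.0002    , -0.0003772 ,  0.00106088, -0.00078557,
       -0.00023362]), 'effort': array([ 9.91739689e-04, -6.12483072e+01, -2.58423990e+01,  6.92920759e-02,
        4.45863185e-02, -1.64856255e-05]), 'position': array([ 0.13753589, -0.60968996,  0.21465725]), 'eef_rot': array([3.12221871e+00, 3.47746602e-01, 1.84325278e-05]), 'contact_force': array([ 0.416375  , -0.6396847 ,  0.11235404]), 'ft_torque': array([-0.00490509, -0.01697786,  0.08859951]), 'gripper_force': 0.0, 'finger_gap': 0.09514396219790379}
```

View pics/top0.png

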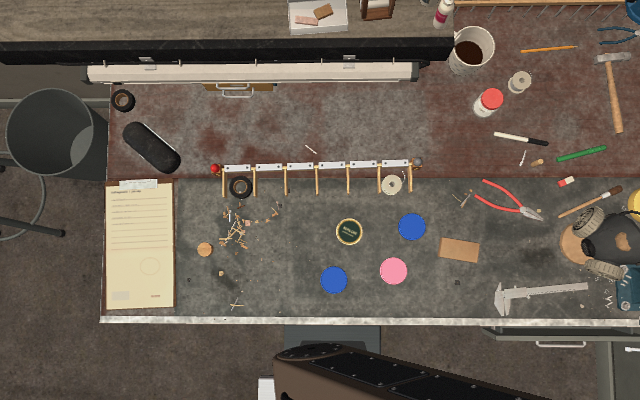

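View pics/scene0.png

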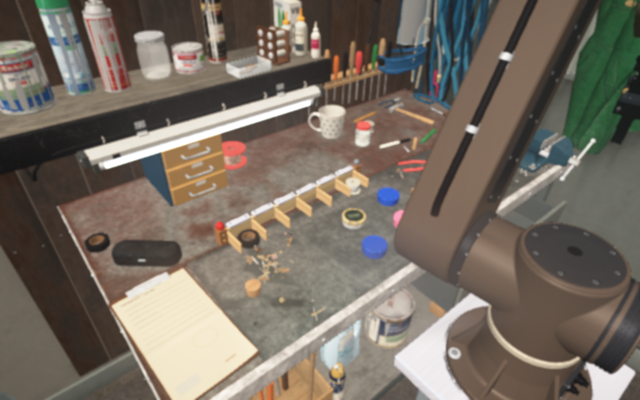

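The top view shows the red cap at the left end (215,168) and the green tin at (349,232). The blue look-alikes are at (412,227) and (334,279), and the pink one is at (393,271). In the scene view the red cap is also at the left (221,228), and the lamp bar runs from (90,158) to (318,92). Next I'll refine the rack and tin positions and check lamp clearance.

Run:
```python
from h import *
s=arm.snapshot("top"); c=arm.snapshot("scene"); im=s["img"]
# rail bars: bright neutral pixels
hsv=cv2.cvtColor(im,cv2.COLOR_BGR2HSV)
m=((hsv[...,1]<45)&(hsv[...,2]>170)).astype(np.uint8); m[:150]=0;m[182:]=0;m[:,:205]=0;m[:,430:]=0
n,l,st,ce=cv2.connectedComponentsWithStats(m)
P=[]
for i in range(1,n):
    if st[i,4]>30: w=ray(s,ce[i],.044); P.append(w); print(st[i],ce[i].round(1),w.round(4))
g=cv2.cvtColor(im,cv2.COLOR_BGR2GRAY)[205:260,320:380]
# tin: gold rim / region
for d in arm.cut_out("tin","top"):
    (v,u)=np.nonzero(d["region"]); q,r=cv2.minEnclosingCircle(np.c_[u,v].astype(np.float32)); print(d["p"],u.mean(),v.mean(),q,r,ray(s,(u.mean(),v.mean()),.02).round(4),im[int(v.mean())-6,int(u.mean())])
def tri(a,b):
    A=[];B=[]
    for t,uv in((s,a),(c,b)):
        d=rot(t["attitude"])@np.linalg.inv(t["K"])@np.array([*uv,1.]);d/=np.linalg.norm(d);M=np.eye(3)-np.outer(d,d);A.append(M);B.append(M@t["position"])
    return np.linalg.lstsq(sum(A),sum(B),rcond=None)[0]
print("lamp",tri((417,72),(318,90)),tri((88,72),(90,158)), "red",tri((215,168),(220,226)),"tin",tri((349,231.5),(353.5,216)))
```

```text
[382 159  27   8 169] [394.5 162.7] [ 0.6317 -0.1479  0.044 ]
[319 161  26   8 162] [331.1 164.7] [ 0.6277 -0.0063  0.044 ]
[350 160  27   8 168] [362.6 163.8] [ 0.6296 -0.0767  0.044 ]
[256 163  26   8 159] [268.  166.7] [0.6236 0.1357 0.044 ]
[287 162  26   8 161] [299.  165.7] [0.6256 0.0657 0.044 ]
[224 164  26   8 158] [236.1 167.7] [0.6217 0.2077 0.044 ]
0.88 348.5258620689655 230.99137931034483 (348.3039245605469, 231.08824157714844) 13.739336967468262 [ 0.4802 -0.0455  0.02  ] [51 60 44]
0.79 392.9493006993007 270.0472027972028 (393.0655822753906, 270.1311340332031) 13.746232032775879 [ 0.3929 -0.1445  0.02  ] [172 151 246]
0.75 411.0962199312715 226.34707903780068 (411.1643371582031, 226.26573181152344) 13.838316917419434 [ 0.4908 -0.1864  0.02  ] [187  98  53]
0.74 332.92504570383915 278.9506398537477 (332.72222900390625, 278.8333435058594) 13.362326622009277 [ 0.3727 -0.0102  0.02  ] [190  99  56]
lamp [ 0.77040006 -0.16597089  0.23204856] [0.76984314 0.44910213 0.23469714] red [0.62037138 0.25465385 0.04851403] tin [ 0.47948047 -0.04621607  0.01904996]
```

```bash
cat >> h.py <<'E'
def plan(*targets):
    """each target x,y,z,yaw -> scaled shift and turn from the present pose"""
    s=arm.state(); M=rot(s["eef_rot"])
    print("t",round(s["clock"],1),"at",s["position"].round(4),"yaw",round(np.arctan2(M[1,0],M[0,0]),4),"F",s["contact_force"].round(1),"gap",round(s["finger_gap"],4))
    for x,y,z,w in targets:
        T=R.from_euler("z",w).as_matrix()@np.diag([1,-1,-1])
        print(((M.T@(np.array([x,y,z])-s["position"]))/.3).round(4),(R.from_matrix(M.T@T).as_rotvec()/np.pi).round(4))
E
python3 -c "
from h import *
plan((.40,-.40,.2,.028),(.42,-.35,.2,.028))"
```

```text
t 1.4 at [ 0.1375 -0.6097  0.2146] yaw 0.2218 F [-0.3 -0.9 -0.4] gap 0.0948
[ 1.0073 -0.4894  0.0487] [ 0.     -0.      0.0617]
[ 1.109  -0.6373  0.0487] [ 0.     -0.      0.0617]
```

carry_out --pt "1 -0.49 0.05 0 0 0.0617 0" --pt "1 -0.49 0.05 0 0 0.0617 0" --pt "1 -0.49 0.05 0 0 0.0617 0" --pt "1 -0.49 0.05 0 0 0.0617 0" --pt "1 -0.49 0.05 0 0 0.0617 0" --pt "1 -0.49 0.05 0 0 0.0617 0" --pt "1 -0.49 0.05 0 0 0.0617 0" --pt "1 -0.49 0.05 0 0 0.0617 0"

```text
clock: 2.25
position: [0.4005, -0.3976, 0.1996]
eef_rot: [-3.141, -0.05, -0.0]
contact_force: [-0.1, -0.1, 0.3]
finger_gap: 0.0363
gripper_force: 0.0
```

```bash
python3 -c "
from h import *
plan((.48,-.11,.18,.028),(.62,.207,.14,.028))"
```

```text
t 2.2 at [ 0.4005 -0.3976  0.1996] yaw 0.0321 F [-0.1 -0.1  0.3] gap 0.0363
[ 0.2957 -0.9498  0.0657] [-0.0001 -0.0001  0.0013]
[ 0.7959 -1.9909  0.1995] [-0.0001 -0.0001  0.0013]
```

carry_out --pt "0.3 -0.95 0.066 0 0 0.001 0" --pt "0.3 -0.95 0.066 0 0 0.001 0" --pt "0.3 -0.95 0.066 0 0 0.001 0" --pt "0.3 -0.95 0.066 0 0 0.001 0" --pt "0.3 -0.95 0.066 0 0 0.001 0" --pt "0.3 -0.95 0.066 0 0 0.001 0" --pt "0.3 -0.95 0.066 0 0 0.001 0" --pt "0.3 -0.95 0.066 0 0 0.001 0"

```text
clock: 3.05
position: [0.48, -0.1125, 0.1799]
eef_rot: [3.141, 0.043, 0.0]
contact_force: [1.0, -0.8, 0.8]
finger_gap: 0.0005
gripper_force: 0.0
```

```bash
python3 -c "
from h import *
plan((.60,.18,.14,.028),(.62,.207,.14,.028))"
```

```text
t 3.0 at [ 0.48   -0.1125  0.1799] yaw 0.0271 F [ 1.  -0.8  0.8] gap 0.0005
[ 0.4263 -0.9639  0.1328] [ 0.0001 -0.0001 -0.0003]
[ 0.4953 -1.052   0.1328] [ 0.0001 -0.0001 -0.0003]
```

carry_out --pt "0.495 -1 0.133 0 0 0 0" --pt "0.495 -1 0.133 0 0 0 0" --pt "0.495 -1 0.133 0 0 0 0" --pt "0.495 -1 0.133 0 0 0 0" --pt "0.495 -1 0.133 0 0 0 0" --pt "0.495 -1 0.133 0 0 0 0" --pt "0.495 -1 0.133 0 0 0 0" --pt "0.495 -1 0.133 0 0 0 0"

```text
clock: 3.85
position: [0.6225, 0.1921, 0.1388]
eef_rot: [-3.141, -0.041, -0.0]
contact_force: [-1.1, -0.7, -0.3]
finger_gap: 0.0004
gripper_force: 0.0
```

```bash
python3 -c "
from h import *
plan((.6217,.2077,.06,.028),(.6217,.2077,.05,.028),(.6217,.2077,.044,.028))"
```

```text
t 3.9 at [0.6225 0.1921 0.1388] yaw 0.026 F [-1.1 -0.7 -0.3] gap 0.0004
[-0.0012 -0.0519  0.2626] [-0.     -0.     -0.0006]
[-0.0012 -0.0519  0.2959] [-0.     -0.     -0.0006]
[-0.0012 -0.0519  0.3159] [-0.     -0.     -0.0006]
```

Descend to about 3 mm above the pad.

carry_out --pt "-0.002 -0.052 0.1 0 0 0 0" --pt "-0.002 -0.052 0.2 0 0 0 0" --pt "-0.002 -0.052 0.27 0 0 0 0" --pt "-0.002 -0.052 0.295 0 0 0 0" --pt "-0.002 -0.052 0.3 0 0 0 0" --pt "-0.002 -0.052 0.305 0 0 0 0" --pt "-0.002 -0.052 0.305 0 0 0 0" --pt "-0.002 -0.052 0.305 0 0 0 0"

```text
clock: 4.65
position: [0.6203, 0.2061, 0.0494]
eef_rot: [-3.141, -0.039, -0.002]
contact_force: [0.3, -0.0, -0.1]
finger_gap: 0.0005
gripper_force: 0.0
```

carry_out --pt "0 0 0.002 0 0 0 0" --pt "0 0 0.004 0 0 0 0" --pt "0 0 0.006 0 0 0 0" --pt "0 0 0.008 0 0 0 0" --pt "0 0 0.01 0 0 0 0" --pt "0 0 0.012 0 0 0 0" --pt "0 0 0.012 0 0 0 0"

```text
clock: 5.35
position: [0.6198, 0.2062, 0.0447]
eef_rot: [3.141, 0.039, -0.0]
contact_force: [0.2, 0.1, 0.8]
finger_gap: 0.0003
gripper_force: 0.0
```

carry_out --pt "0 0 0.002 0 0 0 0" --pt "0 0 0.004 0 0 0 0" --pt "0 0 0.006 0 0 0 0" --pt "0 0 0.006 0 0 0 0" --pt "0 0 0.006 0 0 0 0"

```text
clock: 5.85
position: [0.6199, 0.2063, 0.0443]
eef_rot: [-3.141, -0.039, -0.001]
contact_force: [-4.7, -0.5, 11.9]
finger_gap: 0.0004
gripper_force: 6.1
```

carry_out --pt "0 0 -0.05 0 0 0 0" --pt "0 0 -0.05 0 0 0 0" --pt "0.005 0.12 -0.05 0 0 0 0" --pt "0.005 0.237 -0.05 0 0 0 0" --pt "0.005 0.237 -0.05 0 0 0 0" --pt "0.005 0.237 -0.03 0 0 0 0" --pt "0.005 0.237 -0.015 0 0 0 0" --pt "0.005 0.237 -0.01 0 0 0 0"

```text
clock: 6.65
position: [0.6227, 0.1361, 0.0451]
eef_rot: [3.141, 0.041, -0.002]
contact_force: [1.0, 0.5, 0.6]
finger_gap: 0.0004
gripper_force: 0.0
```

carry_out --pt "0 0 0.003 0 0 0 0" --pt "0 0 0.006 0 0 0 0" --pt "0 0 0.009 0 0 0 0" --pt "0 0 0.01 0 0 0 0" --pt "0 0 0.01 0 0 0 0" --pt "0 0 0.01 0 0 0 0"

```text
clock: 7.25
position: [0.623, 0.1359, 0.0443]
eef_rot: [-3.141, -0.04, -0.001]
contact_force: [-4.2, 2.5, 12.5]
finger_gap: 0.0002
gripper_force: 6.1
```

Second pad touched (12.5 N). Next is the third.

carry_out --pt "0 0 -0.05 0 0 0 0" --pt "0 0 -0.05 0 0 0 0" --pt "0.003 0.12 -0.05 0 0 0 0" --pt "0.003 0.235 -0.05 0 0 0 0" --pt "0.003 0.235 -0.05 0 0 0 0" --pt "0.003 0.235 -0.03 0 0 0 0" --pt "0.003 0.235 -0.015 0 0 0 0" --pt "0.003 0.235 -0.01 0 0 0 0"

```text
clock: 8.05
position: [0.6254, 0.0657, 0.0451]
eef_rot: [3.141, 0.041, -0.002]
contact_force: [0.1, -0.1, -0.8]
finger_gap: 0.0009
gripper_force: 0.0
```

carry_out --pt "0 0 0.003 0 0 0 0" --pt "0 0 0.006 0 0 0 0" --pt "0 0 0.009 0 0 0 0" --pt "0 0 0.01 0 0 0 0" --pt "0 0 0.01 0 0 0 0" --pt "0 0 0.01 0 0 0 0"

```text
clock: 8.65
position: [0.6257, 0.0655, 0.0443]
eef_rot: [-3.141, -0.04, -0.001]
contact_force: [-4.8, 3.3, 12.4]
finger_gap: 0.0005
gripper_force: 6.2
```

carry_out --pt "0 0 -0.1 0 0 0 0" --pt "0 0 -0.25 0 0 0 0" --pt "0 0 -0.35 0 0 0 0" --pt "-0.2 0.15 -0.35 0 0 0 0.25" --pt "-0.4 0.3 -0.35 0 0 0 0.25" --pt "-0.47 0.45 -0.35 0 0 0 0.25" --pt "-0.47 0.54 -0.35 0 0 0 0.25" --pt "-0.47 0.54 -0.35 0 0 0 0.25"

```text
clock: 9.45
position: [0.4872, -0.1029, 0.1484]
eef_rot: [3.141, 0.037, 0.0]
contact_force: [0.9, -0.2, -0.3]
finger_gap: 0.0237
gripper_force: 0.0
```

Run:
```python
from h import *
plan((.479,-.102,.14,1.599),(.479,-.102,.009,1.599))
```

```text
t 9.4 at [ 0.4872 -0.1029  0.1484] yaw 0.0234 F [ 0.9 -0.2 -0.3] gap 0.0237
[-0.0273 -0.0038  0.0281] [ 2.000e-04  1.000e-04 -5.015e-01]
[-0.0274 -0.004   0.4648] [ 2.000e-04  1.000e-04 -5.015e-01]
```

carry_out --pt "-0.027 -0.004 0 0 0 -0.501 0.25" --pt "-0.027 -0.004 0 0 0 -0.501 0.25" --pt "-0.027 -0.004 0 0 0 -0.501 0.25" --pt "-0.027 -0.004 0 0 0 -0.501 0.25" --pt "-0.027 -0.004 0 0 0 -0.501 0.25" --pt "-0.027 -0.004 0 0 0 -0.501 0.25" --pt "-0.027 -0.004 0 0 0 -0.501 0.25" --pt "-0.027 -0.004 0 0 0 -0.501 0.25"

```text
clock: 10.25
position: [0.4808, -0.0995, 0.1482]
eef_rot: [2.564, 1.814, 0.0]
contact_force: [0.4, 0.9, 0.2]
finger_gap: 0.0239
gripper_force: 0.0
```

Run:
```python
from h import *
plan((.479,-.102,.14,1.599),(.479,-.102,.009,1.599))
```

```text
t 10.2 at [ 0.4808 -0.0995  0.1482] yaw 1.2314 F [0.4 0.9 0.2] gap 0.0239
[-0.0099 -0.0029  0.0272] [ 1.00e-04  1.00e-04 -1.17e-01]
[-0.0099 -0.0031  0.4639] [ 1.00e-04  1.00e-04 -1.17e-01]
```

carry_out --pt "-0.01 -0.003 0 0 0 -0.117 0.25" --pt "-0.01 -0.003 0 0 0 -0.117 0.25" --pt "-0.01 -0.003 0 0 0 -0.117 0.25" --pt "-0.01 -0.003 0.1 0 0 -0.117 0.25" --pt "-0.01 -0.003 0.2 0 0 -0.117 0.25" --pt "-0.01 -0.003 0.3 0 0 -0.117 0.25" --pt "-0.01 -0.003 0.3 0 0 -0.117 0.25"

```text
clock: 10.95
position: [0.4775, -0.1016, 0.0556]
eef_rot: [-2.194, -2.242, 0.003]
contact_force: [-0.7, 0.1, -0.0]
finger_gap: 0.0237
gripper_force: 0.0
```

Run:
```python
from h import *
plan((.4795,-.102,.009,1.599),(.478,-.0835,.009,1.599),(.4755,.026,.009,1.599))
```

```text
t 10.9 at [ 0.4775 -0.1016  0.0556] yaw 1.5926 F [-0.7  0.1 -0. ] gap 0.0237
[-0.0018  0.0073  0.1553] [-0.0015 -0.0005 -0.002 ]
[0.06   0.0036 0.1555] [-0.0015 -0.0005 -0.002 ]
[0.4251 0.0033 0.1561] [-0.0015 -0.0005 -0.002 ]
```

carry_out --pt "0 0.007 0.06 0 0 -0.002 0.25" --pt "0 0.007 0.11 0 0 -0.002 0.25" --pt "0 0.007 0.14 0 0 -0.002 0.25" --pt "0 0.007 0.15 0 0 -0.002 0.25" --pt "0 0.007 0.15 0 0 -0.002 0.25"

```text
clock: 11.45
position: [0.4812, -0.1022, 0.0135]
eef_rot: [2.19, 2.252, 0.0]
contact_force: [-0.1, -0.3, 0.2]
finger_gap: 0.0239
gripper_force: 0.0
```

Run:
```python
from h import *
plan((.478,-.0835,.009,1.599),(.4755,.027,.009,1.599))
```

```text
t 11.4 at [ 0.4812 -0.1022  0.0135] yaw 1.5988 F [-0.1 -0.3  0.2] gap 0.0239
[ 0.0625 -0.0088  0.015 ] [ 0.0001  0.0001 -0.0001]
[ 0.431  -0.0068  0.0149] [ 0.0001  0.0001 -0.0001]
```

carry_out --pt "0.02 0 0.01 0 0 0 0.25" --pt "0.04 0 0.01 0 0 0 0.25" --pt "0.06 0 0.01 0 0 0 0.25" --pt "0.08 0 0.01 0 0 0 0.25" --pt "0.11 0 0.01 0 0 0 0.25" --pt "0.14 0 0.01 0 0 0 0.25" --pt "0.17 0 0.01 0 0 0 0.25" --pt "0.2 0 0.01 0 0 0 0.25"

```text
clock: 12.25
position: [0.4793, -0.0414, 0.0101]
eef_rot: [2.19, 2.252, 0.0]
contact_force: [-0.0, -1.3, 1.4]
finger_gap: 0.0237
gripper_force: 0.8
```

carry_out --pt "0.03 0 0 0 0 0 0.25" --pt "0.06 0 0 0 0 0 0.25" --pt "0.09 0 0 0 0 0 0.25" --pt "0.12 0 0 0 0 0 0.25" --pt "0.15 0 0 0 0 0 0.25" --pt "0.18 0 0 0 0 0 0.25" --pt "0.2 0 0 0 0 0 0.25" --pt "0.21 0 0 0 0 0 0.25"

```text
clock: 13.05
position: [0.4774, 0.0214, 0.01]
eef_rot: [2.19, 2.253, -0.0]
contact_force: [0.2, -1.7, 2.1]
finger_gap: 0.0234
gripper_force: 0.8
```

```bash
cat >> h.py <<'E'
def tin(name):
    s=arm.snapshot("top"); im=s["img"]; cv2.imwrite(f"pics/{name}.png",cv2.resize(im[130:300,190:450],None,fx=3,fy=3,interpolation=cv2.INTER_CUBIC))
    G=np.array([.5916,.0647]); C=np.array([[1,.028],[-.028,1]])
    for d in arm.cut_out("tin","top"):
        v,u=np.nonzero(d["region"]); w=ray(s,(u.mean(),v.mean()),.02); print(round(d["p"],2),len(u),w.round(4),"rack rel gap3",(C@(w[:2]-G)).round(4))
E
python3 - <<'E'
from h import *
plan((.4755,.027,.009,1.599)); tin("a1")
E
```

```text
t 13.1 at [0.4774 0.0214 0.01  ] yaw 1.5993 F [ 0.2 -1.7  2.1] gap 0.0234
[ 0.0187 -0.006   0.0034] [-0.      0.      0.0001]
0.6 552 [ 0.4903 -0.187   0.02  ] rack rel gap3 [-0.1083 -0.2489]
```

View pics/a1.png

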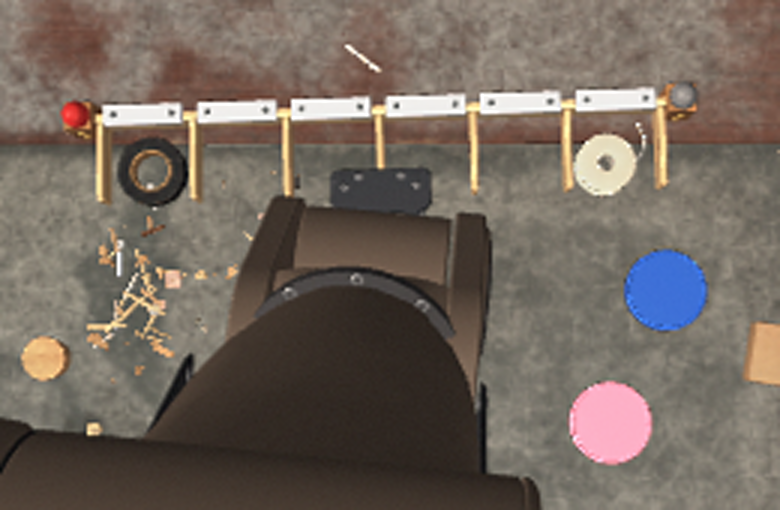

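The crop shows the arm hiding the tin. The rack, caps, tape (152,172) and spool (604,164) are undisturbed. I'll push 2 mm more, back off, lift, and look again.

carry_out --pt "0.007 0 0 0 0 0 0.25" --pt "0.007 0 0 0 0 0 0.25" --pt "-0.05 0 0 0 0 0 0.25" --pt "-0.1 0 -0.05 0 0 0 0.25" --pt "-0.1 0 -0.2 0 0 0 0.25" --pt "-0.25 -0.1 -0.35 0 0 0 0.25" --pt "-0.4 -0.15 -0.35 0 0 0.2 0.25" --pt "-0.55 -0.15 -0.35 0 0 0.35 0.25"

```text
clock: 13.95
position: [0.4363, -0.1383, 0.1163]
eef_rot: [2.505, 1.893, 0.001]
contact_force: [0.9, 0.2, -0.0]
finger_gap: 0.0239
gripper_force: 0.0
```

Run:
```python
from h import *
tin("a2"); plan((.42,-.08,.13,.028),(.41,.060,.13,.028))
```

```text
0.89 578 [0.4768 0.0619 0.02  ] rack rel gap3 [-0.1148  0.0004]
0.65 599 [ 0.3714 -0.0113  0.02  ] rack rel gap3 [-0.2223 -0.0698]
t 14.1 at [ 0.4376 -0.1423  0.1155] yaw 1.2882 F [-0.2 -0.8  0. ] gap 0.024
[ 0.183  -0.1142 -0.0489] [ 1.000e-03 -3.000e-04  4.011e-01]
[ 0.6219 -0.2763 -0.0497] [ 1.000e-03 -3.000e-04  4.011e-01]
```

carry_out --pt "0.18 -0.11 -0.05 0 0 0.401 0.25" --pt "0.18 -0.11 -0.05 0 0 0.401 0.25" --pt "0.18 -0.11 -0.05 0 0 0.401 0.25" --pt "0.4 -0.2 -0.05 0 0 0.401 0.25" --pt "0.62 -0.27 -0.05 0 0 0.401 0.25" --pt "0.62 -0.27 -0.05 0 0 0.401 0.25" --pt "0.62 -0.27 -0.05 0 0 0.401 0.25" --pt "0.62 -0.27 -0.05 0 0 0.401 0.25"

```text
clock: 14.85
position: [0.4088, 0.0658, 0.1295]
eef_rot: [-3.128, -0.291, 0.001]
contact_force: [0.0, -0.2, 0.1]
finger_gap: 0.0239
gripper_force: 0.0
```

carry_out --pt "0 0 0 0 0 0.03 0.25" --pt "0 0 0 0 0 0.03 0.25"

```text
clock: 15.05
position: [0.4093, 0.064, 0.1295]
eef_rot: [-3.138, -0.147, 0.001]
contact_force: [0.2, 0.1, 0.3]
finger_gap: 0.024
gripper_force: 0.0
```

Run:
```python
from h import *
plan((.4167,.0598,.13,.028),(.4167,.0598,.010,.028))
```

```text
t 15.1 at [0.4093 0.064  0.1295] yaw 0.0935 F [0.2 0.1 0.3] gap 0.024
[ 0.0233  0.0163 -0.0018] [-0.      0.0002  0.0208]
[0.0235 0.0163 0.3982] [-0.      0.0002  0.0208]
```

carry_out --pt "0.023 0.016 0 0 0 0.021 0.25" --pt "0.023 0.016 0 0 0 0.021 0.25" --pt "0.023 0.016 0.12 0 0 0.021 0.25" --pt "0.023 0.016 0.24 0 0 0.021 0.25" --pt "0.023 0.016 0.34 0 0 0.021 0.25" --pt "0.023 0.016 0.385 0 0 0.021 0.25" --pt "0.023 0.016 0.395 0 0 0.021 0.25" --pt "0.023 0.016 0.395 0 0 0.021 0.25"

```text
clock: 15.85
position: [0.4166, 0.0594, 0.011]
eef_rot: [3.141, 0.046, -0.002]
contact_force: [0.4, -0.2, 0.9]
finger_gap: 0.0237
gripper_force: 0.0
```

Run:
```python
from h import *
plan((.4167,.0598,.010,.028),(.5536,.0636,.010,.028))
```

```text
t 15.8 at [0.4166 0.0594 0.011 ] yaw 0.0294 F [ 0.4 -0.2  0.9] gap 0.0237
[ 0.0003 -0.0013  0.0034] [0.     0.0003 0.0004]
[ 0.4568 -0.0006  0.0029] [0.     0.0003 0.0004]
```

carry_out --pt "0.025 -0.001 0.003 0 0 0 0.25" --pt "0.05 -0.001 0.003 0 0 0 0.25" --pt "0.07 -0.001 0.003 0 0 0 0.25" --pt "0.09 -0.001 0.003 0 0 0 0.25" --pt "0.12 -0.001 0.003 0 0 0 0.25" --pt "0.15 -0.001 0.003 0 0 0 0.25" --pt "0.18 -0.001 0.003 0 0 0 0.25" --pt "0.21 -0.001 0.003 0 0 0 0.25"

```text
clock: 16.65
position: [0.4806, 0.0614, 0.0102]
eef_rot: [3.141, 0.043, -0.0]
contact_force: [-2.4, 0.1, 2.8]
finger_gap: 0.0237
gripper_force: 1.2
```

carry_out --pt "0.03 0 0 0 0 0 0.25" --pt "0.06 0 0 0 0 0 0.25" --pt "0.09 0 0 0 0 0 0.25" --pt "0.12 0 0 0 0 0 0.25" --pt "0.15 0 0 0 0 0 0.25" --pt "0.18 0 0 0 0 0 0.25" --pt "0.2 0 0 0 0 0 0.25" --pt "0.21 0 0 0 0 0 0.25"

```text
clock: 17.45
position: [0.5435, 0.0631, 0.0102]
eef_rot: [3.141, 0.043, 0.0]
contact_force: [-1.8, -0.1, 2.7]
finger_gap: 0.0237
gripper_force: 1.3
```

Run:
```python
from h import *
plan((.5536,.0636,.010,.028)); tin("a3")
```

```text
t 17.4 at [0.5435 0.0631 0.0102] yaw 0.0274 F [-1.8 -0.1  2.7] gap 0.0237
[ 0.0337 -0.0007  0.0005] [ 0.     -0.0001 -0.0002]
0.89 553 [ 0.3929 -0.1442  0.02  ] rack rel gap3 [-0.2045 -0.2033]
0.86 584 [ 0.491  -0.1867  0.02  ] rack rel gap3 [-0.1076 -0.2486]
0.55 341 [ 0.3725 -0.022   0.02  ] rack rel gap3 [-0.2215 -0.0805]
0.55 226 [0.6263 0.2117 0.02  ] rack rel gap3 [0.0388 0.1461]
```

View pics/a3.png

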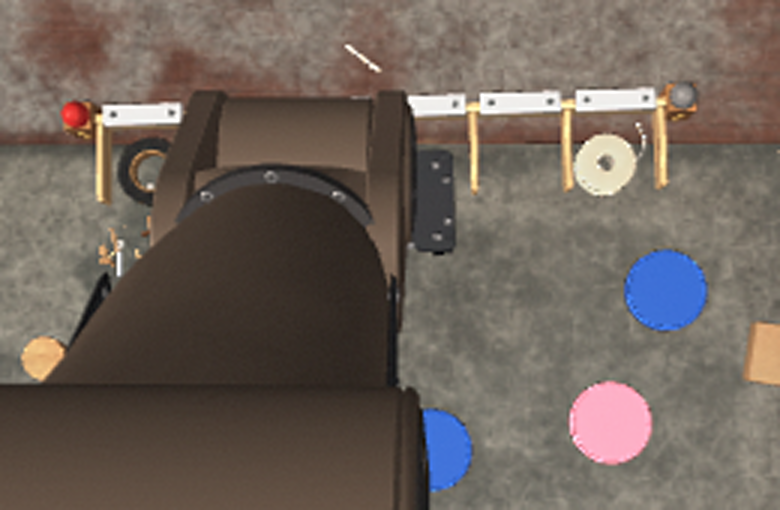

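The tin is hidden under the wrist and nothing else has moved. I'll push slowly until it meets the back wall, about 10 mm further.

carry_out --pt "0.008 0 0 0 0 0 0.25" --pt "0.016 0 0 0 0 0 0.25" --pt "0.022 0 0 0 0 0 0.25" --pt "0.027 0 0 0 0 0 0.25" --pt "0.03 0 0 0 0 0 0.25" --pt "0.03 0 0 0 0 0 0.25"

```text
clock: 18.15
position: [0.552, 0.0633, 0.0102]
eef_rot: [3.141, 0.043, 0.0]
contact_force: [-0.7, -0.4, 0.9]
finger_gap: 0.0238
gripper_force: 0.0
```

carry_out --pt "0.003 0 0 0 0 0 0.25" --pt "0.006 0 0 0 0 0 0.25" --pt "0.009 0 0 0 0 0 0.25" --pt "0.009 0 0 0 0 0 0.25"

```text
clock: 18.55
position: [0.553, 0.0634, 0.01]
eef_rot: [3.141, 0.043, -0.006]
contact_force: [-6.4, -0.5, 3.7]
finger_gap: 0.0243
gripper_force: 3.3
```

carry_out --pt "0.003 0 0 0 0 0 0.25" --pt "0.004 0 0 0 0 0 0.25" --pt "0.004 0 0 0 0 0 0.25"

```text
clock: 18.85
position: [0.5531, 0.0635, 0.01]
eef_rot: [3.141, 0.043, -0.009]
contact_force: [-11.2, -0.8, 6.2]
finger_gap: 0.0238
gripper_force: 5.1
```

carry_out --pt "-0.03 0 0 0 0 0 0.25" --pt "-0.08 0 0 0 0 0 0.25" --pt "-0.15 0 0 0 0 0 0.25" --pt "-0.2 0 -0.15 0 0 0 0.25" --pt "-0.2 0.1 -0.3 0 0 0 0.25" --pt "-0.2 0.26 -0.4 0 0 0 0.25" --pt "-0.2 0.42 -0.4 0 0 0 0.25" --pt "-0.2 0.58 -0.4 0 0 0 0.25"

```text
clock: 19.65
position: [0.5009, -0.109, 0.1319]
eef_rot: [3.14, 0.045, 0.006]
contact_force: [1.0, 0.6, 0.2]
finger_gap: 0.0236
gripper_force: 0.0
```

carry_out --pt "0 0.16 0 0 0 0 0.25" --pt "0 0.3 0 0 0 0 0.25" --pt "0 0.3 0 0 0 0 0.25" --pt "0 0.3 0 0 0 0 0.25"

```text
clock: 20.05
position: [0.5025, -0.1979, 0.13]
eef_rot: [3.141, 0.04, 0.0]
contact_force: [-0.0, -0.2, -0.4]
finger_gap: 0.0241
gripper_force: 0.0
```

Run:
```python
from h import *
tin("a4"); plan()
```

```text
0.76 591 [ 0.3713 -0.0105  0.02  ] rack rel gap3 [-0.2224 -0.069 ]
0.73 565 [0.5921 0.0638 0.02  ] rack rel gap3 [ 0.0004 -0.0009]
0.53 206 [ 0.4005 -0.1298  0.02  ] rack rel gap3 [-0.1965 -0.1892]
t 20.1 at [ 0.5027 -0.1964  0.1301] yaw 0.0278 F [-0.9 -0.4  0.8] gap 0.0239
```

View pics/a4.png

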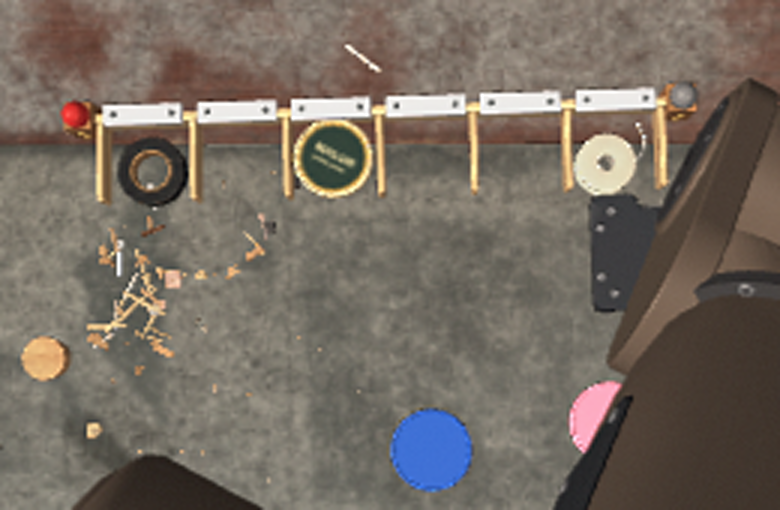

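The tin (333,158) sits fully home in the third gap from the red cap, within 1 mm of both targets. The bystanders in view (tape, spool, cork) are unmoved, and the arm is clear.

```bash
python3 -c "
from plant import arm
print(arm.hand_in())"
```

```text
the job is handed in; nothing more can be done
None
```

The job is handed in: I touched the rail behind gaps 1, 2 and 3 in turn from the red end, then pushed the tin home into gap 3, where the last picture puts it within about 1 mm of the target; the hand-in returned no verdict.

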